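# Birthday dish: candle in, then present it turned a quarter

### The arm

A 7-joint arm with a two-finger parallel gripper is mounted at the origin on a cart in front of the work surface, level with it; the furniture and walls round the work are solid. World frame = base frame: x ahead of the robot, y to its left, z up, the work surface at z = 0. Lengths are in m, angles in rad, forces in N, time in s.
With the tool pointing down it reaches from about 0.35 to 0.9 m from the base axis. Payload 8.1 kg.
Tool frame: the origin (TCP) lies midway between the tips of the shut fingers; the grasp point (between the pads) lies 19 mm behind it; x points along the fingers, z is the direction in which the jaws open and shut, and the axes are right-handed (so a half turn about x gives the same grasp; the last joint's range is limited). The gripper opens to 92 mm and grips with 3 to 60 N. Pads are 19 mm wide; open, the fingers measure 130 mm over their backs; the gripper's body (75 mm by 190 mm) begins 47 mm behind the grasp point.
Start: joints at [1.105, 0.434, 0.025, 1.573, -0.012, 1.134, -0.075], TCP at [0.222, -0.584, 0.227] pointing down, gripper open.
Joint ranges: [-2.62, 2.62], [-0.44, 2.09], [-1.27, 1.32], [0.08, 2.57], [-1.32, 4.46], [0.12, 2], [-2.74, 2.74]. Speed limits (rad/s): [2.22, 2.22, 3.01, 3.01, 3.14, 3.14, 3.14].

### API

Orientations are given as a rotation vector (axis times angle).
In Python, from cell import arm, optics, finder gives the robot as it stands.
- The arm moves only by the tool send_rows, never from a script. Its argument "rows" is a list that holds one entry, the list of rows, each a list of 7 numbers: the shift along the tool's x, y, z in mm, then the turn, a rotation vector about the tool's x, y, z in degrees, then the opening in per cent of the stroke, from 0 (shut) to 100 (fully open). A call has exactly 8 rows; each row is the pose to reach, as a shift and turn from the pose commanded when the call began, along the tool's axes at that moment; what a row does not reach only later rows make up. A row lasts 1/10 s, in which the tool goes at most 50 mm and 8.59 degrees, less where a joint would pass 70% of its speed; a pose out of reach is approached as far as the arm can. A call with a gripper value outside its range is refused whole. The fingers move at their own pace and stop on an object; "grip_force" is the grip in N (left out, the last holds). Time passes only in rows, so rows that repeat a pose let the fingers close, or fill a call up. It gives the time, the measured TCP pose, the force and the opening at its end, in the units of the state.
- arm.observe(): the state, without advancing time (a new reading comes with each control period).
- optics.get_image(name): name is "scene" or "top"; returns (picture, depth): 420x560x3 uint8, red, green, blue; 420x560 float32, m along the optical axis (not along the pixel's ray), 0 where there is no reading.
- optics.get_calibration(name): a dict with "camera_matrix" (3x3 intrinsics, pixels), "D" ([k1, k2, p1, p2, k3] as OpenCV has them; the pictures are not rectified), "position" and "orientation" of the camera in the world. Camera axes: x right, y up, looking along -z (the intrinsics and any distortion apply to the point x, -y, -z); pixel columns grow to the right and rows downward; lengths in m; the calibration is good to about 2 mm. A picture is of the moment at which its call begins. get_calibration takes no time and is no camera call.
- arm.sign_off(): hands the job in, once; it reports no verdict.
Trained networks look in the newest picture that a camera, given by its name, has taken for a name from the list of things; names that differ only in an ending like _2 or _b are one class to them, and where a whole thing is asked for, a point or a joint stands for the part that bears it (a point fixed in the world has none). Each returns a list of dicts, best first, with "confidence" (0 to 1); they miss things now and then, are a little off and sometimes report something else, mostly with a low value. They report only what shows in the picture. A call takes as long as a camera call.
- finder.search_frame(camera, thing): "bbox" ([left, top, width, height] in pixels, round what is visible of it).
- finder.regions_of(camera, thing): "region" (420x560 bool, what is visible of it) and "bbox" ([left, top, width, height] in pixels, round what is visible of it).
- finder.place_of(camera, thing): "xy" ([column, row] in pixels: a listed point, or the origin of a listed thing).
The state is a dict: "clock": time; "joints": joint angles; "dq": joint speeds; "joint_efforts": joint torques, N m; "position": TCP position; "ee_rot": TCP orientation; "force": force on the tool from outside, world axes, zero at the start; "ft_torque": the same for the moment, N m; "width": opening from 0.0 (shut) to 1.0 (fully open).
Only numpy, scipy, OpenCV 4.12 (cv2) and the standard library are available. Lean on these libraries where they do the work, as an engineer would, in place of code of your own. Each camera call takes 0.05 s, during which the arm holds its last target.

### The job

Take the red candle out of the wooden block and stand it fully down in the steel cup of the white birthday dish, and let go of it. Then lift the dish by its wooden handle about a hand's breadth off the counter and only then, in the air, turn it a quarter turn anticlockwise seen from above so that its candle side faces the room squarely (the robot's side, square to the counter's front edge). Keep the dish level and the red sweet lying in its middle without touching the sweet, leave everything else alone, and finish still holding the dish up there, steady and not resting on anything.

Things in the scene. Friction and masses are not known exactly. Their poses are not given: they have to be found in the camera images.
- dish: round white dish, 136 mm across its rim, rim 24 mm high, loose, about 0.4 kg. Origin: centre of its underside; z up, x points from its middle to the candle cup. Inside, the floor is a flat 20 mm disc at height 8 mm and from there a shallow cone (12 degrees) up to radius 60 mm. At the start it stands on the counter with the candle cup at the robot's left (x near world +y, within 0.35 rad); at the end its x shall point to world -x.
- handle (a point): centre of the dish's wooden handle bar, 94 mm above the dish's underside, over its middle. The bar lies along the dish's x, 72 mm long, 14 mm wide (along y) and 14 mm high; steel legs run down from its ends to the rim at x = +63 and -63 mm. Axes as the dish.
- cup_floor (a point): centre of the inner floor of the steel candle cup, 86 mm from the dish's middle along its x, 7 mm above the dish's underside. The bore is 15 mm wide and 24 mm deep, flared at the mouth, whose edge is 31 mm above the dish's underside. Axes as the dish.
- dish_middle (a point): point on the dish's axis, 20.5 mm above its underside, where the middle of the sweet lies when centred. Axes as the dish.
- sweet_center (a point): centre of the round red sweet, a loose ball of 25 mm diameter, about 20 g, lying in the middle of the dish; it rolls freely.
- red_candle_center (a point): centre (half-way up) of the red candle, an upright round rod 12 mm thick and 105 mm tall (a thin 7 mm wick on top is only for looks), about 30 g; z along the candle, upward. At the start its foot stands 10 mm above the counter in a hole of the block, 24 mm deep.
- red_candle_foot (a point): centre of the foot of the red candle, 52.5 mm below its centre.
- red_candle: the red candle; origin at the centre of its foot, z along it, upward.
- yellow_candle_center (a point): centre of the yellow candle, same size, in the block's other hole, 76 mm from the red one; to be left alone.
- yellow_candle: the yellow candle; origin at the centre of its foot.
- block: wooden candle block, fixed, 50 x 130 x 34 mm (x, y, z), origin at the centre of its underside. Its two holes, 15 mm wide and 24 mm deep, lie 38 mm either side of the middle along its y; which candle is in which changes.
- blue_mug_center (a point): centre of a blue-grey mug standing upright, 85 x 117 x 96 mm; to be left alone.
- blue_mug: the blue-grey mug; origin at the centre of its underside.
- sugar_bowl_center (a point): centre of a small glass bowl with sugar cubes, 77 mm wide, 54 mm high; to be left alone.
- sugar_bowl: the glass sugar bowl; origin at the centre of its underside.
- saucer: an empty white saucer, 135 mm wide, 15 mm high, origin at the centre of its underside; to be left alone.
- room_side (a point): fixed point on the counter near its front edge, straight ahead of the robot; its axes are the world's (x from the room towards the wall).

How it is judged:
By the outcome, as a careful person would: the job done as asked, in the order asked, and still so for the second after the job is handed in, while the arm keeps its last pose, push and grip.
It also fails if it takes over 61 s, if anything falls off the work surface, if the arm or the gripper's body presses on something with over 40 N, if the wrist force passes 120 N, or if a joint passes its speed limit or range.

## Working session

There is one attempt and no reset: what is moved stays moved. The work goes in short steps, Python scripts to look and compute and a tool call to move; the robot and the scene stay as the last step left them, time stands still between calls to the robot, and variables do not carry over. Pictures are saved under pics/ and viewed, and the job is handed in when it is done.

Besides the shell and the picture viewer there is one more tool, called after "Call:" as name([rows], argument=value, ...), one row to a line, values as JSON. send_rows: Moves the arm, as the interface text tells. Its arguments: {"type":"object","properties":{"rows":{"type":"array"},"grip_force":{"type":"number"}},"required":["rows"]}

```bash
ls; mkdir -p pics
python3 - <<'E'
from cell import arm, optics, finder
import cv2,numpy as np
print(arm.observe())
for n in("scene","top"):
    im,d=optics.get_image(n); cv2.imwrite(f"pics/{n}0.png",im[:,:,::-1]); np.save(f"pics/{n}0.npy",d)
    print(optics.get_calibration(n))
    for t in ["dish","handle","cup_floor","sweet_center","red_candle_center","red_candle_foot","yellow_candle_center","block","blue_mug","sugar_bowl","saucer"]:
        r=finder.place_of(n,t); print(n,t,[(np.round(x["xy"],1),round(x["confidence"],2)) for x in r[:2]])
E
```

```text
pics
{'clock': 0.0, 'joints': array([ 1.10540888,  0.43525183,  0.02494932,  1.57412321, -0.01163688,
        1.13398553, -0.07508042]), 'dq': array([-3.82764632e-04,  2.08573708e-06,  1.38350487e-04, -3.61375158e-04,
       -1.16832187e-03, -1.61138975e-03,  3.94870545e-04]), 'joint_efforts': array([-1.10494395e-03, -6.67857885e+01,  9.84285213e-01, -3.14459074e+01,
       -6.06830930e-02,  4.28323529e-02,  1.37538941e-04]), 'position': array([ 0.22158413, -0.58383957,  0.22591667]), 'ee_rot': array([ 0.93885251,  1.36068   , -0.93747473]), 'force': array([-0.04694489,  0.62291648,  0.53140739]), 'ft_torque': array([ 0.0291974 , -0.00493468, -0.00162056]), 'width': 0.9969300018997108}
{'camera_matrix': array([[449.9612416 ,   0.        , 281.15231124],
       [  0.        , 449.9612416 , 212.28515721],
       [  0.        ,   0.        ,   1.        ]]), 'D': array([-0.02180685,  0.        ,  0.        ,  0.        ,  0.        ]), 'position': array([0.02680208, 0.87727144, 0.60149432]), 'orientation': array([ 0.39465764, -1.41795568, -2.20290811])}
scene dish [(array([305.7, 250.1]
[... 885 characters left out ...]
, -0.17153804, -1.57651516])}
top dish [(array([295.7, 242. ]), 0.97), (array([298.5, 234.9]), 0.32)]
top handle [(array([296.4, 235.6]), 0.9)]
top cup_floor [(array([269.2, 231.1]), 0.66)]
top sweet_center [(array([295.3, 237.6]), 0.52), (array([356.5, 258.4]), 0.33)]
top red_candle_center [(array([356.2, 172.8]), 0.74), (array([389.2, 263.9]), 0.61)]
top red_candle_foot [(array([381. , 267.8]), 0.65), (array([392.4, 261.4]), 0.25)]
top yellow_candle_center [(array([362., 253.]), 0.52)]
top block [(array([370. , 260.7]), 0.73)]
top blue_mug [(array([243.4, 163.6]), 0.82)]
top sugar_bowl [(array([354.8, 172.6]), 0.63), (array([268.4, 232.2]), 0.31)]
top saucer [(array([174.7, 256.7]), 0.69)]
```

View pics/scene0.png

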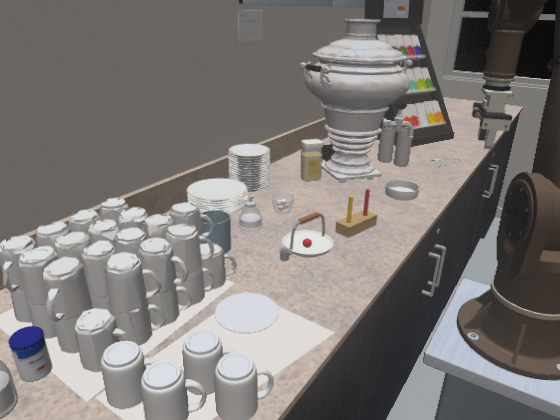

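View pics/top0.png

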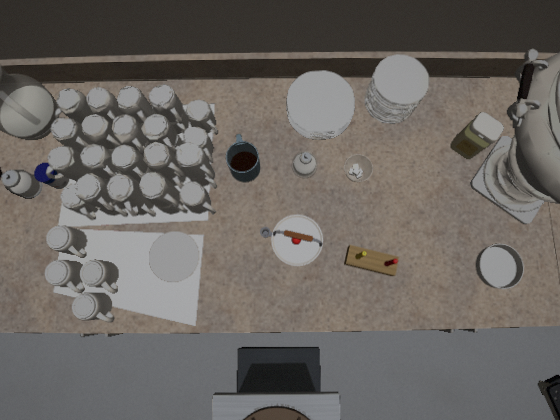

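```bash
cat > h.py <<'E'
import numpy as np,cv2
from scipy.spatial.transform import Rotation as R
from cell import arm, optics, finder
C={n:optics.get_calibration(n) for n in("scene","top")}
def ray(n,uv):
    c=C[n]; p=cv2.undistortPoints(np.array([[uv]],float),c["camera_matrix"],c["D"])[0,0]
    return np.array(c["position"]),R.from_rotvec(c["orientation"]).apply([p[0],-p[1],-1.])
def atz(n,uv,z):
    o,d=ray(n,uv); return o+d*(z-o[2])/d[2]
def atd(n,uv,dep):
    o,d=ray(n,uv); return o+d*dep
def proj(n,P):
    c=C[n]; q=R.from_rotvec(c["orientation"]).inv().apply(np.array(P)-c["position"])*[1,-1,-1]
    q=np.atleast_2d(q)
    return cv2.projectPoints(q,np.zeros(3),np.zeros(3),c["camera_matrix"],c["D"])[0][:,0]
def cloud(n,d):
    c=C[n]; v,u=np.mgrid[:420,:560]; p=cv2.undistortPoints(np.stack([u.ravel(),v.ravel()],1)[:,None].astype(float),c["camera_matrix"],c["D"])[:,0]
    dd=d.ravel(); P=np.stack([p[:,0]*dd,-p[:,1]*dd,-dd],1)
    return (R.from_rotvec(c["orientation"]).apply(P)+c["position"]).reshape(420,560,3)
def tri(a,b):
    (o1,d1),(o2,d2)=ray("top",a),ray("scene",b)
    A=np.stack([d1,-d2],1); s=np.linalg.lstsq(A,o2-o1,rcond=None)[0]
    p,q=o1+s[0]*d1,o2+s[1]*d2; return (p+q)/2,np.linalg.norm(p-q)
E
python3 - <<'E'
from h import *
print("dish",atz("top",[295.7,242],0),atz("scene",[305.7,250.1],0))
print("handle",tri([296.4,235.6],[307.5,219.2]),atz("top",[296.4,235.6],.094))
print("cupfl",atz("top",[269.2,231.1],.007))
print("red c",tri([389.2,263.9],[365.3,204.9]),atz("top",[389.2,263.9],.0625),atz("scene",[365.3,204.9],.0625))
print("red foot",atz("top",[381,267.8],.01),atz("scene",[365.9,224.9],.01))
print("yel",atz("top",[362,253],.0625),atz("scene",[349.1,211.3],.0625))
print("block",atz("top",[370,260.7],.0),atz("scene",[354.3,226.8],.0))
for n,a,b,z in[("mug",[243.4,163.6],[210.5,247.3],0),("bowl",[354.8,172.6],[277.9,212.5],0),("saucer",[174.7,256.7],[244.7,320.6],0)]: print(n,atz("top",a,z),atz("scene",b,z))
print(R.from_rotvec(arm.observe()["ee_rot"]).as_matrix().round(3))
E
```

```text
dish [ 0.53289804 -0.05634249  0.        ] [ 0.5372495  -0.05632541  0.        ]
handle (array([ 0.53598492, -0.0549859 ,  0.09363337]), np.float64(0.0005308386150362608)) [ 0.53617315 -0.05485952  0.094     ]
cupfl [0.56215377 0.01412139 0.007     ]
red c (array([ 0.4672997 , -0.28397942,  0.06938589]), np.float64(0.0031427039415348468)) [ 0.4663544  -0.28642201  0.0625    ] [ 0.47444017 -0.29831834  0.0625    ]
red foot [ 0.46044506 -0.27823386  0.01      ] [ 0.45710744 -0.2753688   0.01      ]
yel [ 0.49460953 -0.21969506  0.0625    ] [ 0.49460012 -0.22781245  0.0625    ]
block [ 0.48026586 -0.25255596  0.        ] [ 0.48801547 -0.26253396  0.        ]
mug [0.75491732 0.08529027 0.        ] [0.75729151 0.07861568 0.        ]
bowl [ 0.72470074 -0.22482617  0.        ] [ 0.73135198 -0.21516647  0.        ]
saucer [0.49726721 0.26664264 0.        ] [0.49264428 0.27536087 0.        ]
[[-0.     0.935  0.355]
 [-0.     0.355 -0.935]
 [-1.    -0.     0.   ]]
```

Run:
```python
from h import *
im=cv2.imread("pics/top0.png"); d=np.load("pics/top0.npy"); X=cloud("top",d)
cv2.imwrite("pics/tz.png",cv2.resize(im[190:300,240:420],None,fx=4.4,fy=4.4,interpolation=cv2.INTER_CUBIC))
im2=cv2.imread("pics/scene0.png"); X2=cloud("scene",np.load("pics/scene0.npy"))
cv2.imwrite("pics/sz.png",cv2.resize(im2[170:280,260:400],None,fx=5,fy=5,interpolation=cv2.INTER_CUBIC))
def seg(X,lo,hi,name):
    m=np.all((X>=lo)&(X<=hi),-1); P=X[m]
    print(name,len(P),P.mean(0).round(4),P.min(0).round(3),P.max(0).round(3)); return P
for n,XX in(("top",X),("scene",X2)):
    P=seg(XX,[.46,-.13,.08],[.62,.03,.11],n+" bar")
    q=P[:,:2]-P[:,:2].mean(0); w,v=np.linalg.eigh(q.T@q); a=v[:,1]; print(" axis",a, "len",np.ptp(q@a)); print(" mid",P[:,:2].mean(0)+a*((q@a).max()+(q@a).min())/2)
    P=seg(XX,[.42,-.36,.045],[.5,-.26,.13],n+" red")
    P=seg(XX,[.47,-.26,.045],[.53,-.18,.13],n+" yel")
    P=seg(XX,[.42,-.36,.028],[.56,-.15,.038],n+" blocktop")
    q=P[:,:2]-P[:,:2].mean(0); print(cv2.minAreaRect((P[:,:2]*1000).astype(np.float32)))
    P=seg(XX,[.53,-.02,.015],[.62,.06,.035],n+" cup")
    P=seg(XX,[.45,-.14,.018],[.62,.01,.028],n+" rim"); print(cv2.minEnclosingCircle((P[:,:2]*1000).astype(np.float32)))
    P=seg(XX,[.3,-.2,-.03],[.7,.2,.006],n+" counter")
```

```text
top bar 223 [ 0.5349 -0.0579  0.0977] [ 0.519 -0.113  0.082] [ 0.55  -0.002  0.105]
 axis [0.24288653 0.97005471] len 0.11439742607509178
 mid [ 0.53493888 -0.05764879]
top red 57 [ 0.4704 -0.2853  0.0925] [ 0.465 -0.292  0.048] [ 0.477 -0.282  0.12 ]
top yel 48 [ 0.487  -0.2114  0.0926] [ 0.482 -0.218  0.047] [ 0.494 -0.207  0.122]
top blocktop 847 [ 0.4793 -0.2493  0.0335] [ 0.443 -0.32   0.028] [ 0.519 -0.183  0.038]
((479.9480285644531, -251.2709503173828), (131.19261169433594, 51.0982780456543), 76.42100524902344)
top cup 207 [0.555  0.0054 0.0227] [ 0.531 -0.02   0.015] [0.588 0.038 0.035]
top rim 639 [ 0.5358 -0.0598  0.0215] [ 0.47  -0.125  0.018] [0.602 0.009 0.028]
((537.1862182617188, -57.20931625366211), 69.29890441894531)
top counter 19949 [ 4.862e-01  4.600e-03 -3.000e-04] [ 0.3   -0.2   -0.008] [0.7   0.2   0.006]
scene bar 170 [ 0.5332 -0.0538  0.0963] [ 0.52  -0.115  0.081] [ 0.55  -0.005  0.104]
 axis [0.25594647 0.96669095] len 0.11324638819154378
 mid [ 0.53171787 -0.05943128]
scene red 96 [ 0.4676 -0.2868  0.0836] [ 0.462 -0.297  0.046] [ 0.475 -0.28   0.125]
scene yel 102 [ 0.4868 -0.2129  0.0831] [ 0.481 -0.222  0.047] [ 0.496 -0.206  0.122]
scene blocktop 365 [ 0.4748 -0.2444  0.0346] [ 0.436 -0.317  0.028] [ 0.519 -0.182  0.038]
((477.71905517578125, -252.68118286132812), (136.37863159179688, 53.24515151977539), 74.87257385253906)
scene cup 156 [0.5527 0.0127 0.024 ] [ 0.53  -0.02   0.015] [0.584 0.036 0.034]
scene rim 492 [ 0.5349 -0.0677  0.022 ] [ 0.468 -0.133  0.018] [0.603 0.009 0.028]
((536.6009521484375, -61.973079681396484), 70.96348571777344)
scene counter 11465 [0.4628 0.0294 0.0007] [ 0.3  -0.2  -0.02] [0.7   0.2   0.006]
```

View pics/tz.png

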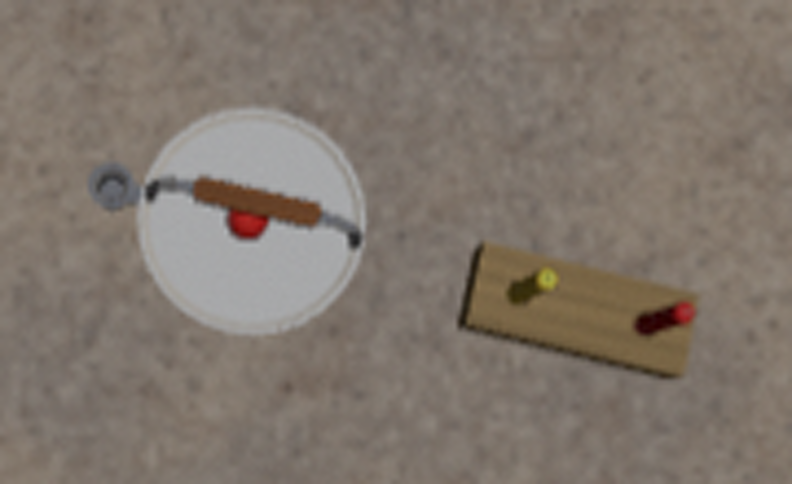

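View pics/sz.png

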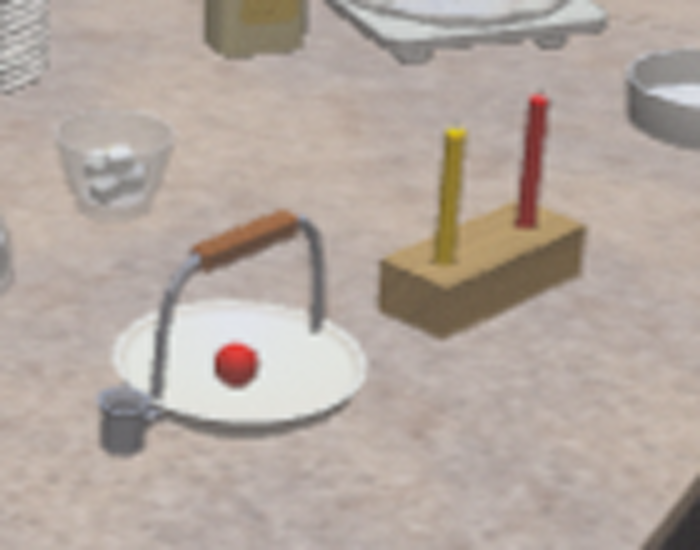

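```bash
cat >> h.py <<'E'
def redmask(im): # BGR
    b,g,r=[im[:,:,i].astype(int) for i in range(3)]; return (r>1.8*g)&(r>1.8*b)&(r>50)
def yelmask(im):
    b,g,r=[im[:,:,i].astype(int) for i in range(3)]; return (r>2.2*b)&(g>2.0*b)&(g>.8*r)&(r>60)
def plane(n,m):
    v,u=np.nonzero(m); l=cv2.fitLine(np.stack([u,v],1).astype(np.float32),cv2.DIST_L2,0,.01,.01).ravel()
    t=(u-l[2])*l[0]+(v-l[3])*l[1]
    a,b=l[2:]+l[:2]*t.min(),l[2:]+l[:2]*t.max()
    o,d1=ray(n,a);_,d2=ray(n,b); nn=np.cross(d1,d2); return nn/np.linalg.norm(nn),o,a,b,len(u)
def axis(mt,ms):
    n1,o1,a1,b1,k1=plane("top",mt); n2,o2,a2,b2,k2=plane("scene",ms)
    d=np.cross(n1,n2); d/=np.linalg.norm(d); d*=np.sign(d[2])
    p=np.linalg.solve(np.stack([n1,n2,[0,0,1]]),[n1@o1,n2@o2,0.0]); 
    print("axis dir",d.round(3),"at z0",p.round(4),"z.06",(p+d*.06/d[2]).round(4),"z.09",(p+d*.09/d[2]).round(4),"npx",k1,k2,a1,b1,a2,b2); return p,d
def box(m,x0,y0,x1,y1):
    o=np.zeros_like(m); o[y0:y1,x0:x1]=m[y0:y1,x0:x1]; return o
E
python3 - <<'E'
from h import *
T=cv2.imread("pics/top0.png");S=cv2.imread("pics/scene0.png")
axis(box(redmask(T),378,250,405,275),box(redmask(S),355,185,375,220))
axis(box(yelmask(T),350,245,372,262),box(yelmask(S),340,190,358,225))
print("cup",atz("top",[265.45,232.5],.031), "sc", atz("scene",[260+122/5,170+397/5],.031))
print("sweet T",atz("top",[240+248/4.4,190+222/4.4],.022),"S",atz("scene",[260+236/5,170+365/5],.0205))
print("candle tops",atz("top",[240+684/4.4,190+314/4.4],.115),atz("top",[240+547/4.4,190+279/4.4],.115),atz("scene",[260+539/5,170+100/5],.118))
for c,r in((537.2,-57.2),(534.9,-57.6)):pass
# rim ellipse in top: white mask fit
for n,im,b in(("top",T,(262,205,335,275)),("scene",S,(275,225,340,260))):
    g=im.min(2); m=box(g>150,*b).astype(np.uint8); cs=max(cv2.findContours(m,0,1)[0],key=cv2.contourArea); h=cv2.convexHull(cs)[:,0].astype(float)
    P=np.array([atz(n,q,.024)[:2] for q in h]); print(n,cv2.minEnclosingCircle((P*1000).astype(np.float32)))
# model overlay check
for cx,cy,yaw in((.5355,-.057,np.radians(75.5)),):
    x=np.array([np.cos(yaw),np.sin(yaw)])
    for n,im in(("top",T),("scene",S)):
        o=cv2.resize(im,None,fx=4,fy=4,interpolation=cv2.INTER_CUBIC)
        pts=[[cx+a*x[0],cy+a*x[1],z] for a,z in((0,.094),(36,.094),(-36,.094),(86,.031),(86,.0),(0,.0205)) for a in [a/1000]]
        pts+=[[cx+.068*np.cos(t),cy+.068*np.sin(t),.024] for t in np.arange(0,6.28,.2)]
        for p in proj(n,pts): cv2.circle(o,tuple(int(v) for v in p*4+1.5),3,(0,255,0),1)
        o=o[190*4:300*4,240*4:420*4] if n=="top" else o[170*4:280*4,260*4:400*4]
        cv2.imwrite(f"pics/ov_{n}.png",o)
E
```

```text
axis dir [-0.259  0.686  0.679] at z0 [ 0.5    -0.3689  0.    ] z.06 [ 0.4771 -0.3083  0.06  ] z.09 [ 0.4657 -0.278   0.09  ] npx 29 76 [384.99909608 264.99797055] [396.87028577 259.70886195] [364.70884301 214.07279425] [367.29115699 188.92720575]
axis dir [-0.019  0.063  0.998] at z0 [ 0.4879 -0.2141  0.    ] z.06 [ 0.4867 -0.2103  0.06  ] z.09 [ 0.4861 -0.2084  0.09  ] npx 31 74 [355.86200961 257.77582701] [365.79257515 251.66302755] [348.32902883 222.02760731] [350.52333479 195.87609745]
cup [0.55471983 0.02323766 0.031     ] sc [0.55774157 0.02000434 0.031     ]
sweet T [ 0.53403559 -0.05734165  0.022     ] S [ 0.53588766 -0.06026578  0.0205    ]
candle tops [ 0.46818196 -0.28762698  0.115     ] [ 0.48817484 -0.21453713  0.115     ] [ 0.46546224 -0.28195411  0.118     ]
top ((527.300537109375, -56.3067512512207), 66.30052947998047)
scene ((525.8934936523438, -74.87422180175781), 118.78340148925781)
```

View pics/ov_top.png

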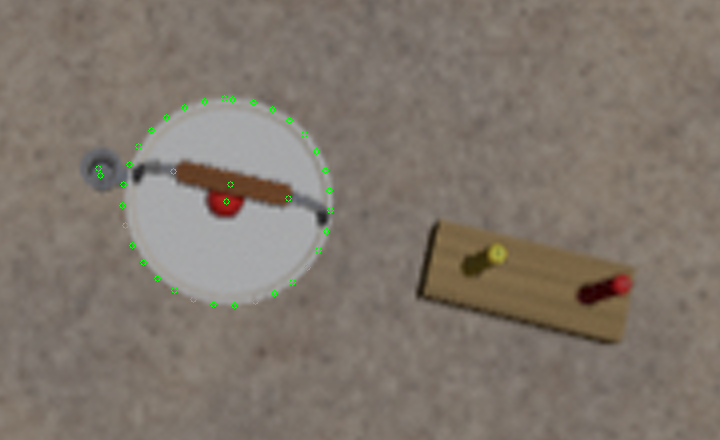

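View pics/ov_scene.png

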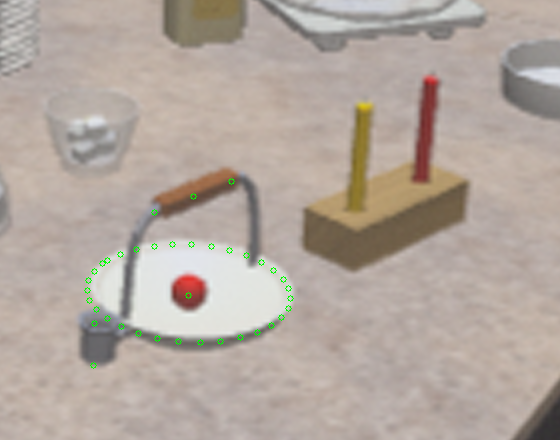

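```bash
cat >> h.py <<'E'
def go(p,yawdeg,st=None):
    st=st or arm.observe(); R0=R.from_rotvec(st["ee_rot"])
    y=np.radians(yawdeg); z=np.array([np.cos(y),np.sin(y),0]); x=np.array([0,0,-1.]); Rt=R.from_matrix(np.stack([x,np.cross(z,x),z],1))
    rv=np.degrees((R0.inv()*Rt).as_rotvec())
    print("t",round(st["clock"],2),"pos",st["position"].round(4),"w",round(st["width"],3),"F",st["force"].round(1),"| shift mm",(R0.inv().apply(np.array(p)-st["position"])*1000).round(1),"rot",rv.round(2))
E
python3 -c "
from h import *
go([.469,-.288,.17],-14)"
```

```text
t 1.2 pos [ 0.2218 -0.5843  0.2267] w 0.997 F [-0.4  0.1  0.2] | shift mm [  56.7  336.3 -189.4] rot [-55.22   0.     0.  ]
```

Call:
send_rows([
  [[0,15,-9,-3,0,0,100],[0,45,-25,-8,0,0,100],[0,88,-50,-15,0,0,100],[0,132,-75,-22,0,0,100],[0,176,-100,-30,0,0,100],[0,220,-124,-37,0,0,100],[0,260,-147,-43,0,0,100],[0,290,-164,-48,0,0,100]],
], grip_force=20)

```text
clock: 2.0
position: [0.4371, -0.3236, 0.2272]
ee_rot: [0.283, 1.551, -0.282]
force: [0.7, -0.3, -0.1]
width: 0.999
```

```bash
python3 -c "
from h import *
go([.469,-.288,.17],-14)"
```

```text
t 2.0 pos [ 0.4371 -0.3236  0.2272] w 0.999 F [ 0.7 -0.3 -0.1] | shift mm [57.2 44.5 17.2] rot [-6.62  0.06 -0.05]
```

Call:
send_rows([
  [[8,12,4,-3,0,0,60],[18,28,11,-5,0,0,60],[30,40,15,-6.6,0,0,60],[40,44.5,17.2,-6.6,0,0,60],[50,44.5,17.2,-6.6,0,0,60],[55,44.5,17.2,-6.6,0,0,60],[57,44.5,17.2,-6.6,0,0,60],[57,44.5,17.2,-6.6,0,0,60]],
])

```text
clock: 2.8
position: [0.4663, -0.2935, 0.1695]
ee_rot: [0.201, 1.562, -0.201]
force: [-0.0, 0.5, -0.2]
width: 0.599
```

Run:
```python
from h import *
go([.469,-.288,.071],-14)
for n in("scene","top"):
    im,d=optics.get_image(n); im=im[:,:,::-1]
    o=im[215:305,320:440] if n=="top" else im[120:240,300:420]
    cv2.imwrite(f"pics/a_{n}.png",cv2.resize(o,None,fx=5,fy=5,interpolation=cv2.INTER_CUBIC))
```

```text
t 2.8 pos [ 0.4663 -0.2935  0.1695] w 0.599 F [-0.   0.5 -0.2] | shift mm [98.5  6.   1.2] rot [-0.7  -0.03  0.01]
```

View pics/a_scene.png

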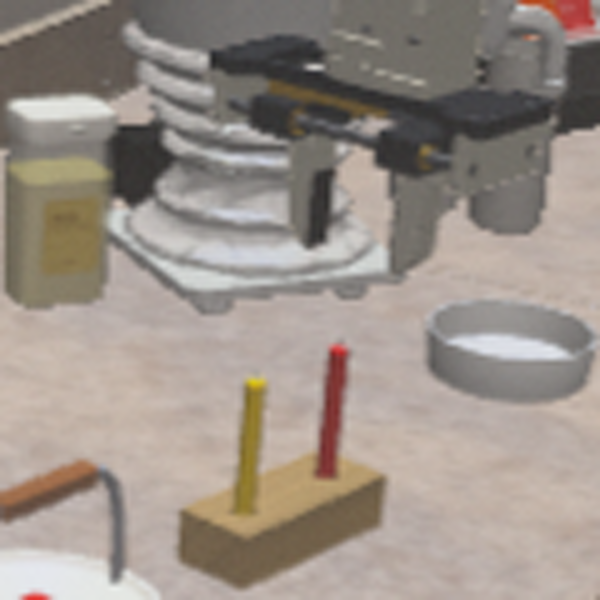

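View pics/a_top.png

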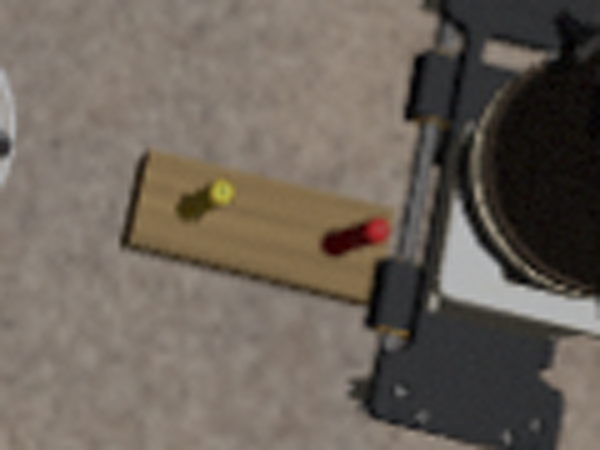

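```bash
python3 -c "
from h import *
go([.469,-.288,.071],-14)"
```

```text
t 2.9 pos [ 0.4669 -0.2934  0.1701] w 0.6 F [ 0.2 -0.4  0.4] | shift mm [99.1  5.8  0.7] rot [-0.67  0.03  0.02]
```

Call:
send_rows([
  [[3,3,0.4,-0.4,0,0,60],[14,5.8,0.7,-0.7,0,0,60],[34,5.8,0.7,-0.7,0,0,60],[56,5.8,0.7,-0.7,0,0,60],[76,5.8,0.7,-0.7,0,0,60],[90,5.8,0.7,-0.7,0,0,60],[97,5.8,0.7,-0.7,0,0,60],[99,5.8,0.7,-0.7,0,0,60]],
])

```text
clock: 3.7
position: [0.4688, -0.2871, 0.07]
ee_rot: [0.191, 1.563, -0.19]
force: [0.1, 0.9, 0.1]
width: 0.602
```

Run:
```python
from h import *
for n in("scene","top"):
    im,d=optics.get_image(n); im=im[:,:,::-1]
    o=im[215:305,320:440] if n=="top" else im[120:240,300:420]
    cv2.imwrite(f"pics/b_{n}.png",cv2.resize(o,None,fx=5,fy=5,interpolation=cv2.INTER_CUBIC))
go([.469,-.288,.071],-14)
```

```text
t 3.8 pos [ 0.4693 -0.2874  0.0709] w 0.602 F [0.6 0.1 0.8] | shift mm [-0.1 -0.6 -0.1] rot [0.09 0.02 0.  ]
```

View pics/b_scene.png

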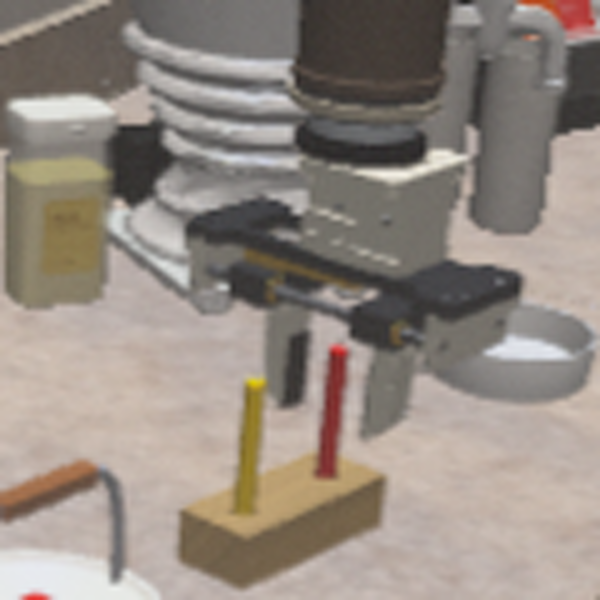

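View pics/b_top.png

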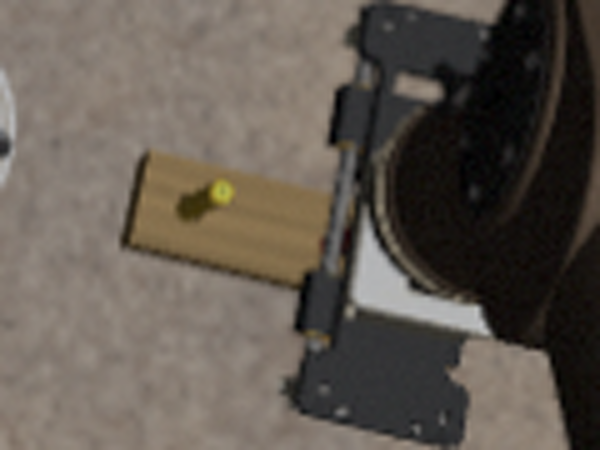

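Call:
send_rows([
  [[0,0,0,0,0,0,40],[0,0,0,0,0,0,25],[0,0,0,0,0,0,15],[0,0,0,0,0,0,5],[0,0,0,0,0,0,5],[0,0,0,0,0,0,5],[0,0,0,0,0,0,5],[0,0,0,0,0,0,5]],
], grip_force=20)

```text
clock: 4.6
position: [0.469, -0.2874, 0.0708]
ee_rot: [0.191, 1.562, -0.191]
force: [0.0, -0.7, 1.5]
width: 0.124
```

Call:
send_rows([
  [[-4,0,0,0,0,0,5],[-14,0,0,0,0,0,5],[-30,0,0,0,0,0,5],[-52,0,0,0,0,0,5],[-76,0,0,0,0,0,5],[-98,0,0,0,0,0,5],[-114,0,0,0,0,0,5],[-120,0,0,0,0,0,5]],
])

```text
clock: 5.4
position: [0.4699, -0.2878, 0.1932]
ee_rot: [0.19, 1.559, -0.192]
force: [-0.2, -0.4, 0.2]
width: 0.124
```

Run:
```python
from h import *
for n in("scene","top"):
    im,d=optics.get_image(n); im=im[:,:,::-1]
    o=im[215:305,320:440] if n=="top" else im[120:240,300:420]
    cv2.imwrite(f"pics/c_{n}.png",cv2.resize(o,None,fx=5,fy=5,interpolation=cv2.INTER_CUBIC))
go([.556,.024,.191],-14)
```

```text
t 5.5 pos [ 0.4694 -0.2876  0.1918] w 0.125 F [ 0.7 -0.3  0.2] | shift mm [  0.6 323.3   9.1] rot [0.08 0.1  0.03]
```

View pics/c_scene.png

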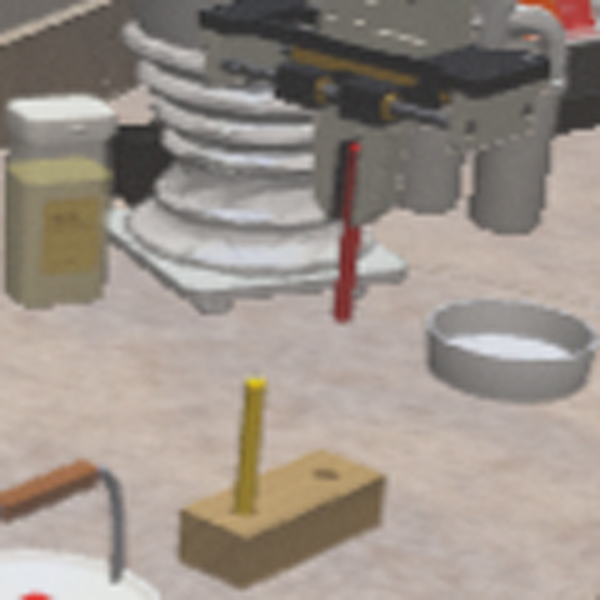

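Call:
send_rows([
  [[0,6,0,0,0,0,5],[0,20,1,0,0,0,5],[0,42,1.5,0,0,0,5],[0,70,2,0,0,0,5],[0,100,3,0,0,0,5],[0,130,4,0,0,0,5],[0,155,4.5,0,0,0,5],[0,175,5,0,0,0,5]],
])

```text
clock: 6.3
position: [0.5159, -0.1153, 0.19]
ee_rot: [0.189, 1.564, -0.188]
force: [0.3, 0.5, -0.0]
width: 0.119
```

Call:
send_rows([
  [[0,20,0,0,0,0,5],[0,45,1,0,0,0,5],[0,75,2,0,0,0,5],[0,105,3,0,0,0,5],[0,128,4,0,0,0,5],[0,142,4,0,0,0,5],[0,148,4,0,0,0,5],[0,148,4,0,0,0,5]],
])

```text
clock: 7.1
position: [0.5551, 0.0245, 0.1903]
ee_rot: [0.19, 1.563, -0.19]
force: [-0.7, 0.9, -0.3]
width: 0.127
```

Run:
```python
from h import *
for n in("scene","top"):
    im,d=optics.get_image(n); im=im[:,:,::-1]
    cv2.imwrite(f"pics/d_{n}.png",im)
    o=im[180:290,200:340] if n=="top" else im[150:280,220:360]
    cv2.imwrite(f"pics/dz_{n}.png",cv2.resize(o,None,fx=5,fy=5,interpolation=cv2.INTER_CUBIC)[:600])
go([.556,.024,.191],-14)
```

```text
t 7.2 pos [0.5551 0.0227 0.1904] w 0.12 F [-0.7  0.9 -0.3] | shift mm [-0.6  1.4  0.6] rot [ 0.01 -0.03  0.05]
```

View pics/dz_scene.png

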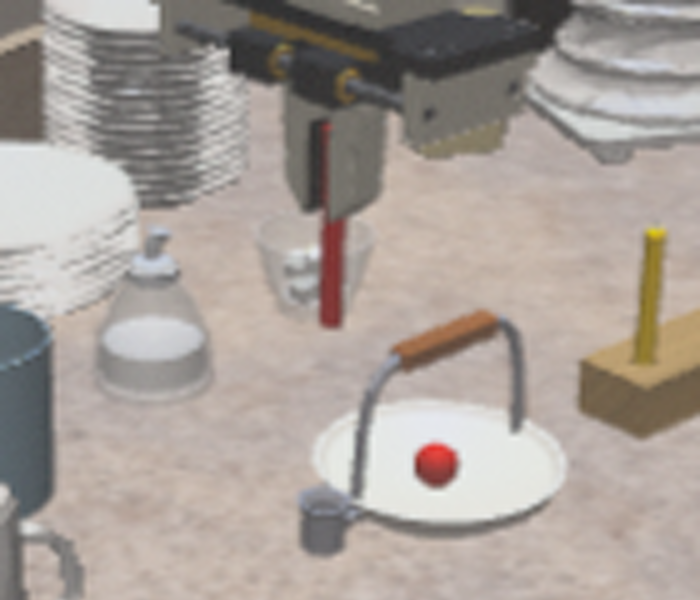

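View pics/dz_top.png

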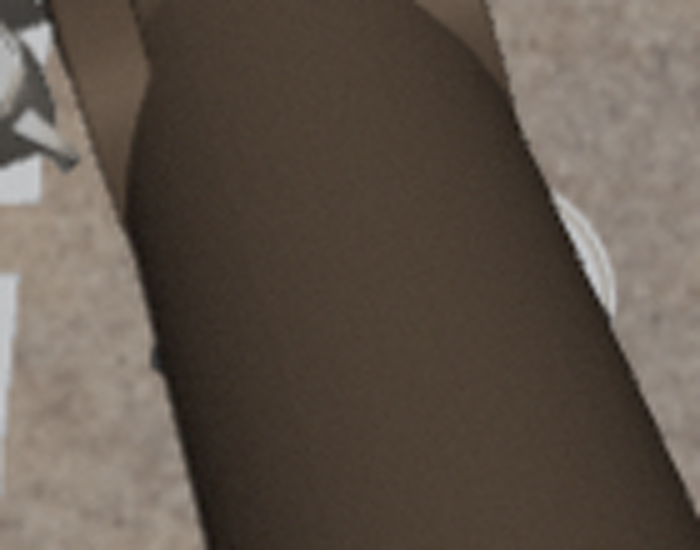

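Run:
```python
from h import *
S=cv2.imread("pics/d_scene.png")
a=cv2.resize(S[185:225,265:305],None,fx=14,fy=14,interpolation=cv2.INTER_CUBIC)
b=cv2.resize(S[235:275,265:305],None,fx=14,fy=14,interpolation=cv2.INTER_CUBIC)
cv2.imwrite("pics/d2.png",np.hstack([a[:,:390],b[:,:400]]))
m=box(redmask(S),270,185,300,220)
for v in range(185,220):
    u=np.nonzero(m[v])[0]
    if len(u): print(v,u.min(),u.max(),end="; ")
```

```text
194 287 287; 195 285 287; 196 285 287; 197 285 287; 198 285 287; 199 285 287; 200 285 287; 201 285 287; 202 285 287; 203 285 287; 204 285 287; 205 285 287; 206 284 287; 207 284 287; 208 284 287; 209 284 287; 210 285 287; 211 285 287; 212 284 287; 213 284 287; 214 285 287;
```

View pics/d2.png

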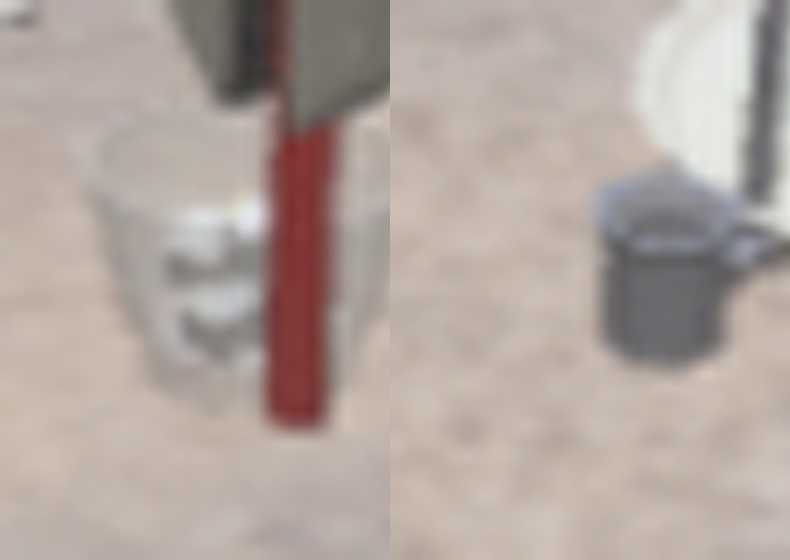

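Run:
```python
from h import *
print("foot",atz("scene",[285.75,214.2],.1295)); print("tcp",arm.observe()["position"])
for u,v in((284.2,249.4),(284.4,249.4),(284.2,249)): print("mouth",atz("scene",[u,v],.031))
print("body bottom ctr", atz("scene",[265+273.5/14-.5,235+345/14-.5],.0))
print(proj("scene",[[.5551,.0227,.1295],[.556,.024,.031],[.556,.024,0]]))
# depth around cup from top0 first picture
X=cloud("top",np.load("pics/top0.npy"))
P=X[224:242,256:276].reshape(-1,3); P=P[(P[:,2]>.022)&(P[:,2]<.04)]; print(len(P),P.mean(0),P.min(0),P.max(0))
T=cv2.imread("pics/top0.png"); cv2.imwrite("pics/t2.png",cv2.resize(T[215:250,250:290],None,fx=15,fy=15,interpolation=cv2.INTER_CUBIC))
```

```text
foot [0.55827101 0.01715184 0.1295    ]
tcp [0.555106   0.02274167 0.19044876]
mouth [0.55816299 0.02029836 0.031     ]
mouth [0.55774157 0.02000434 0.031     ]
mouth [0.55928235 0.01854396 0.031     ]
body bottom ctr [0.55978353 0.01724035 0.        ]
[[285.63207508 215.29243215]
 [284.13449498 250.22620556]
 [283.86224779 260.67492723]]
86 [0.5552511  0.02020015 0.02802905] [ 0.53302641 -0.00175555  0.02240691] [0.57306702 0.03750394 0.03458781]
```

View pics/t2.png

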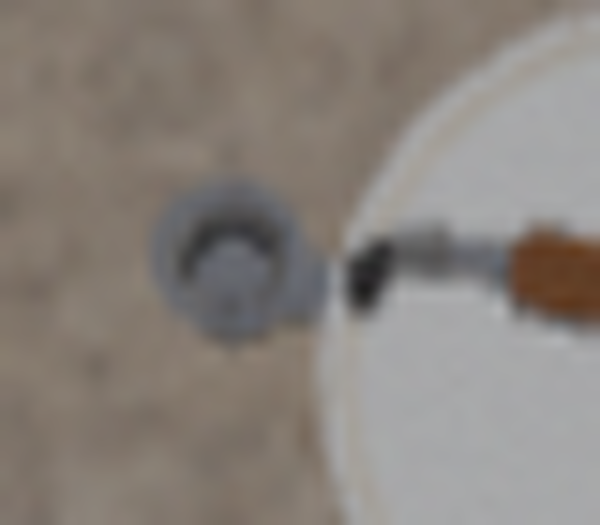

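Run:
```python
from h import *
print("top mouth",atz("top",[264.6,231.3],.031))
go([.5563,.0243,.099],-14)
```

```text
top mouth [0.55791436 0.02544362 0.031     ]
t 7.2 pos [0.5551 0.0227 0.1904] w 0.12 F [-0.7  0.9 -0.3] | shift mm [91.4  1.9  0.8] rot [ 0.01 -0.03  0.05]
```

Call:
send_rows([
  [[5,1,0.5,0,0,0,5],[18,1.9,0.8,0,0,0,5],[38,1.9,0.8,0,0,0,5],[58,1.9,0.8,0,0,0,5],[76,1.9,0.8,0,0,0,5],[87,1.9,0.8,0,0,0,5],[91,1.9,0.8,0,0,0,5],[91,1.9,0.8,0,0,0,5]],
])

```text
clock: 8.0
position: [0.5564, 0.0254, 0.0992]
ee_rot: [0.191, 1.563, -0.191]
force: [-0.2, -0.6, 0.1]
width: 0.125
```

Run:
```python
from h import *
im,d=optics.get_image("scene"); S=im[:,:,::-1].copy(); cv2.imwrite("pics/e.png",S)
cv2.imwrite("pics/e2.png",cv2.resize(S[215:270,255:325],None,fx=11,fy=11,interpolation=cv2.INTER_CUBIC)[:600])
go([.5563,.0243,.068],-14)
```

```text
t 8.05 pos [0.5569 0.0256 0.0999] w 0.129 F [0.6 0.2 0.1] | shift mm [31.9 -1.4 -0.2] rot [ 0.07  0.01 -0.01]
```

View pics/e2.png

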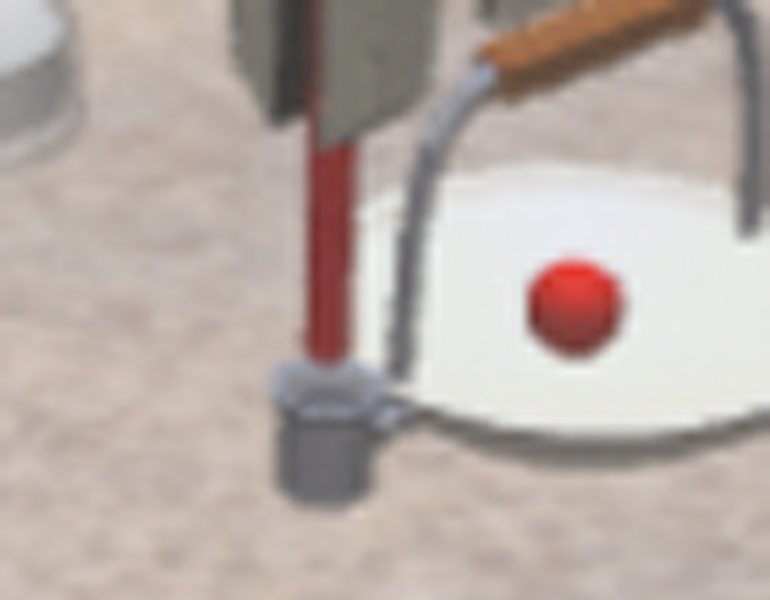

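Run:
```python
from h import *
S=cv2.imread("pics/e.png")
g=S.astype(int)
for v in (230,235,240,244,246): # candle subpixel by redness weights
    w=np.clip(g[v,276:296,2]-g[v,276:296,1]-35,0,None); print(v,(w*np.arange(276,296)).sum()/w.sum(), w.sum())
for v in range(252,260):
    r=g[v,272:298].sum(1)/3; print(v,r.astype(int))
print(proj("scene",[[.5569,.0256,z] for z in(.08,.039,.031,.015,0)]))
```

```text
230 284.49624060150376 133
235 284.45112781954884 133
240 284.1949152542373 118
244 284.16521739130434 115
246 284.10091743119267 109
252 [193 189 185 185 188 187 184 170 123  97 123 139 131 137 137 124 117 130
 160 138 123 109 123 164 196 208]
253 [185 184 184 179 179 185 188 175 134  93  96  97  98  98  99  91 100 135
 142 110 112 121 115 110 111 123]
254 [185 187 191 187 185 187 192 174 117  98 104 107 108 109 107 103  93  98
 122 145 153 166 150 130 120 113]
255 [186 190 193 191 191 191 191 173 119  98 105 108 109 109 104 100 102 122
 153 180 184 188 189 184 162 137]
256 [183 188 193 196 193 192 190 170 120  98 106 107 108 109 106 101 112 157
 182 177 176 179 176 172 181 185]
257 [179 184 189 190 185 186 187 171 119 101 104 108 107 107 103  99 121 169
 186 183 179 178 175 177 183 187]
258 [180 183 191 191 186 182 185 168 120  99 106 107 109 107 105  98 120 166
 187 189 188 189 187 186 188 184]
259 [183 189 196 191 185 183 188 178 139 109 107 108 106 107 104 102 131 173
 188 192 194 193 189 188 186 184]
[[283.9328141  233.36057476]
 [283.57049467 247.64423257]
 [283.50105692 250.38100827]
 [283.36338823 255.80637069]
 [283.23576657 260.83504942]]
```

Call:
send_rows([
  [[1,0,0,0,0,0,5],[3,0,0,0,0,0,5],[5,0,0,0,0,0,5],[7,0,0,0,0,0,5],[9,0,0,0,0,0,5],[11,0,0,0,0,0,5],[12,0,0,0,0,0,5],[13,0,0,0,0,0,5]],
])

```text
clock: 8.85
position: [0.5567, 0.0256, 0.0866]
ee_rot: [0.191, 1.562, -0.191]
force: [0.6, -0.6, -1.0]
width: 0.126
```

Call:
send_rows([
  [[1,0,0,0,0,0,5],[3,0,0,0,0,0,5],[5,0,0,0,0,0,5],[7,0,0,0,0,0,5],[9,0,0,0,0,0,5],[11,0,0,0,0,0,5],[12,0,0,0,0,0,5],[12,0,0,0,0,0,5]],
])

```text
clock: 9.65
position: [0.5566, 0.0256, 0.0745]
ee_rot: [0.191, 1.563, -0.191]
force: [0.5, -0.0, 1.0]
width: 0.126
```

Run:
```python
from h import *
im,d=optics.get_image("scene"); S=im[:,:,::-1].copy(); cv2.imwrite("pics/f.png",S)
cv2.imwrite("pics/f2.png",cv2.resize(S[215:270,255:325],None,fx=11,fy=11,interpolation=cv2.INTER_CUBIC)[:600])
go([.5563,.0243,.068],-14)
```

```text
t 9.7 pos [0.5566 0.0256 0.0747] w 0.125 F [-0.3 -0.4 -0.5] | shift mm [ 6.7 -1.4 -0. ] rot [ 0.08 -0.01  0.  ]
```

View pics/f2.png

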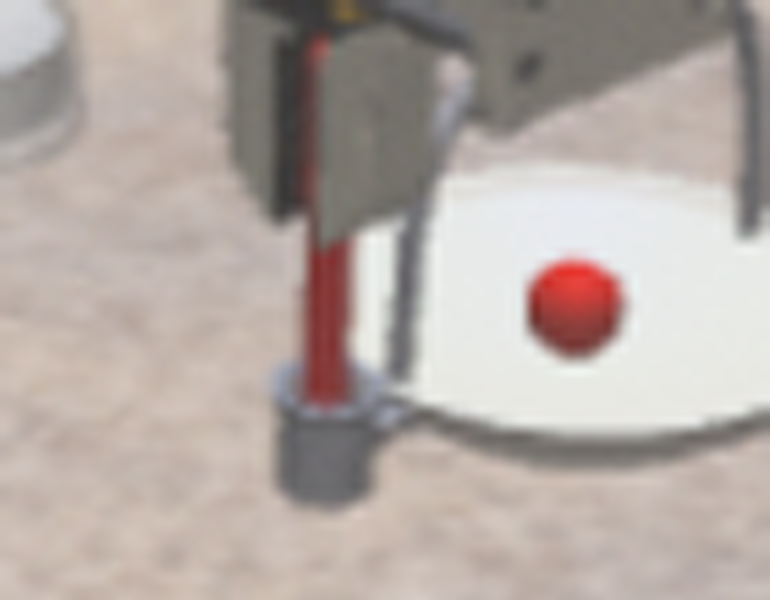

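Call:
send_rows([
  [[1,0,0,0,0,0,5],[2,0,0,0,0,0,5],[3,0,0,0,0,0,5],[4,0,0,0,0,0,5],[5,0,0,0,0,0,5],[5.5,0,0,0,0,0,5],[6,0,0,0,0,0,5],[6.5,0,0,0,0,0,5]],
])

```text
clock: 10.5
position: [0.5567, 0.0256, 0.0682]
ee_rot: [0.191, 1.562, -0.191]
force: [0.1, 0.3, -0.7]
width: 0.127
```

Call:
send_rows([
  [[0.5,0,0,0,0,0,5],[0.5,0,0,0,0,0,5],[1,0,0,0,0,0,5],[1,0,0,0,0,0,5],[1.5,0,0,0,0,0,5],[1.5,0,0,0,0,0,5],[1.5,0,0,0,0,0,5],[1.5,0,0,0,0,0,5]],
])

```text
clock: 11.3
position: [0.5568, 0.0256, 0.0668]
ee_rot: [0.191, 1.562, -0.191]
force: [0.1, -0.0, 2.7]
width: 0.122
```

Call:
send_rows([
  [[0.5,0,0,0,0,0,5],[0.5,0,0,0,0,0,5],[0.5,0,0,0,0,0,14],[0.5,0,0,0,0,0,18],[0.5,0,0,0,0,0,25],[0,0,0,0,0,0,35],[0,0,0,0,0,0,40],[0,0,0,0,0,0,40]],
])

```text
clock: 12.1
position: [0.5566, 0.0256, 0.0667]
ee_rot: [0.191, 1.562, -0.191]
force: [-0.6, 0.0, 0.1]
width: 0.394
```

Run:
```python
from h import *
im,d=optics.get_image("scene"); S=im[:,:,::-1].copy(); cv2.imwrite("pics/g.png",S)
cv2.imwrite("pics/g2.png",cv2.resize(S[205:270,255:325],None,fx=11,fy=11,interpolation=cv2.INTER_CUBIC)[:600])
go([.5563,.0243,.18],-14)
```

```text
t 12.15 pos [0.5567 0.0255 0.0667] w 0.395 F [ 0.1 -0.6 -0. ] | shift mm [-113.3   -1.3   -0. ] rot [ 0.08 -0.    0.  ]
```

View pics/g2.png

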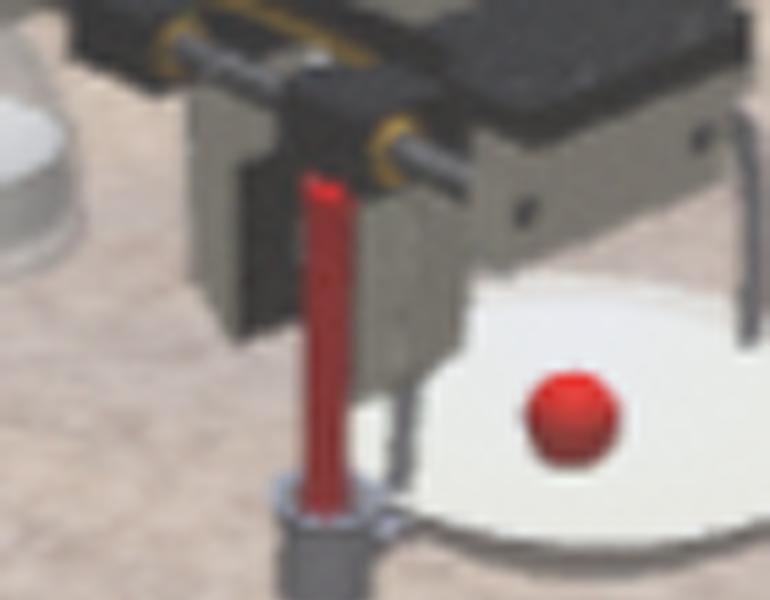

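Call:
send_rows([
  [[-3,0,0,0,0,0,40],[-12,0,0,0,0,0,40],[-28,0,0,0,0,0,40],[-50,0,0,0,0,0,40],[-74,0,0,0,0,0,40],[-98,0,0,0,0,0,40],[-115,0,0,0,0,0,60],[-123,0,0,0,0,0,60]],
])

```text
clock: 12.95
position: [0.5575, 0.0258, 0.1922]
ee_rot: [0.191, 1.559, -0.19]
force: [-0.3, -0.4, 0.3]
width: 0.527
```

Call:
send_rows([
  [[0,-4,0,0,0,0,60],[0,-16,0,0,0,0,60],[0,-34,0,0,0,0,60],[0,-54,0,0,0,0,60],[0,-70,0,0,0,0,60],[0,-82,0,0,0,0,60],[0,-86,0,0,0,0,60],[0,-86,0,0,0,0,60]],
])

```text
clock: 13.75
position: [0.5356, -0.0586, 0.1893]
ee_rot: [0.192, 1.563, -0.192]
force: [0.5, -0.2, 0.7]
width: 0.602
```

Run:
```python
from h import *
im,d=optics.get_image("scene"); S=im[:,:,::-1].copy(); cv2.imwrite("pics/h.png",S)
X2=cloud("scene",d)
m=np.all((X2>[.46,-.13,.085])&(X2<[.62,.02,.11]),-1)
g=S.astype(int); wood=(g[:,:,2]>1.5*g[:,:,0])&(g[:,:,2]<1.8*g[:,:,1]+40)
for mm in(m,m&wood):
    P=X2[mm]; q=P[:,:2]-P[:,:2].mean(0); a=np.linalg.eigh(q.T@q)[1][:,1]; t=q@a
    print(len(P),"axis deg",np.degrees(np.arctan2(a[1],a[0]))%180,"len",np.ptp(t),"mid",P[:,:2].mean(0)+a*(t.max()+t.min())/2, P[:,2].mean())
cv2.imwrite("pics/h2.png",cv2.resize(S[150:270,255:365],None,fx=6,fy=6,interpolation=cv2.INTER_CUBIC)[:600])
go([.5355,-.0577,.075],-14)
```

```text
161 axis deg 74.85046918012235 len 0.11160884490343342 mid [ 0.53183006 -0.05955575] 0.09683380289552203
94 axis deg 75.91017831914097 len 0.06824992965153111 mid [ 0.53221126 -0.05836161] 0.09997190972965432
t 13.8 pos [ 0.5359 -0.0577  0.1895] w 0.599 F [ 1.1  0.4 -0.2] | shift mm [ 1.145e+02 -1.000e-01 -3.000e-01] rot [ 0.08 -0.02 -0.02]
```

View pics/h2.png

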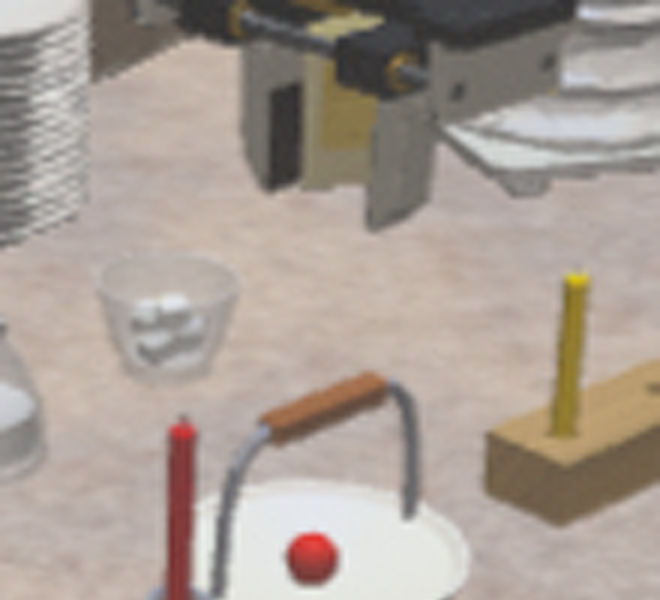

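Call:
send_rows([
  [[5,0,0,0,0,0,60],[20,0,0,0,0,0,60],[42,0,0,0,0,0,60],[66,0,0,0,0,0,60],[88,0,0,0,0,0,60],[104,0,0,0,0,0,60],[112,0,0,0,0,0,60],[114.5,0,0,0,0,0,60]],
])

```text
clock: 14.6
position: [0.5356, -0.0572, 0.0744]
ee_rot: [0.19, 1.564, -0.19]
force: [-1.0, 0.3, -0.5]
width: 0.6
```

Run:
```python
from h import *
im,d=optics.get_image("scene"); S=im[:,:,::-1].copy(); cv2.imwrite("pics/i.png",S)
cv2.imwrite("pics/i2.png",cv2.resize(S[170:270,255:365],None,fx=6,fy=6,interpolation=cv2.INTER_CUBIC)[:600])
go([.5355,-.0577,.075],-14)
```

```text
t 14.65 pos [ 0.5359 -0.0573  0.0747] w 0.604 F [-0.3  0.5  0.5] | shift mm [-0.3 -0.4 -0.3] rot [ 0.13 -0.04 -0.01]
```

View pics/i2.png

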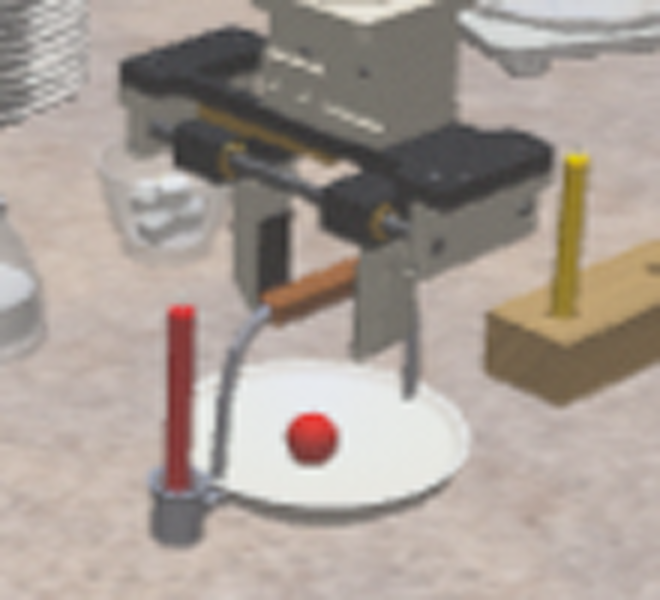

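Call:
send_rows([
  [[0,0,0,0,0,0,40],[0,0,0,0,0,0,30],[0,0,0,0,0,0,25],[0,0,0,0,0,0,22],[0,0,0,0,0,0,19],[0,0,0,0,0,0,17],[0,0,0,0,0,0,15],[0,0,0,0,0,0,13]],
], grip_force=15)

```text
clock: 15.45
position: [0.5361, -0.058, 0.0752]
ee_rot: [0.191, 1.562, -0.191]
force: [-1.0, 0.3, 0.7]
width: 0.153
```

Call:
send_rows([
  [[0,0,0,0,0,0,10],[0,0,0,0,0,0,5],[0,0,0,0,0,0,5],[0,0,0,0,0,0,5],[0,0,0,0,0,0,5],[0,0,0,0,0,0,5],[0,0,0,0,0,0,5],[0,0,0,0,0,0,5]],
], grip_force=50)

```text
clock: 16.25
position: [0.536, -0.0579, 0.0752]
ee_rot: [0.191, 1.562, -0.191]
force: [0.2, -0.0, 0.9]
width: 0.142
```

Run:
```python
from h import *
im,d=optics.get_image("scene"); S=im[:,:,::-1].copy(); cv2.imwrite("pics/j.png",S)
cv2.imwrite("pics/j2.png",cv2.resize(S[170:270,255:365],None,fx=6,fy=6,interpolation=cv2.INTER_CUBIC)[:600])
go([.5355,-.0577,.175],-14)
```

```text
t 16.3 pos [ 0.536  -0.058   0.0752] w 0.145 F [ 1.6 -0.8 -0.4] | shift mm [-99.8   0.1  -0.6] rot [0.08 0.01 0.  ]
```

View pics/j2.png

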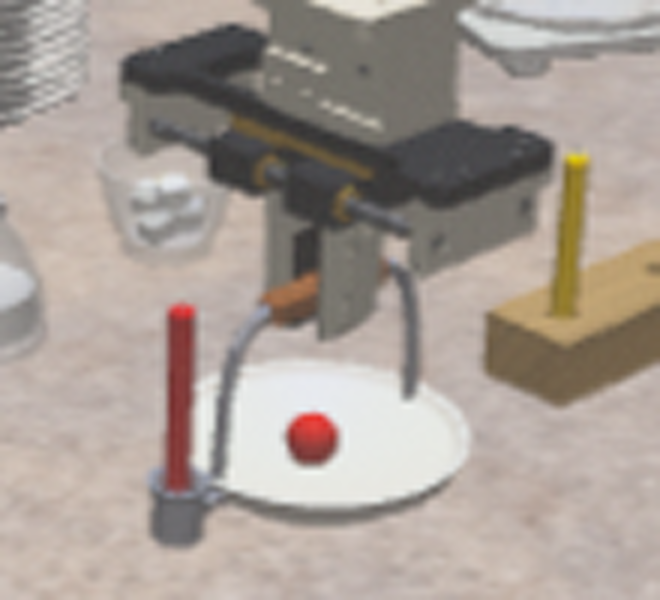

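Call:
send_rows([
  [[-0.3,0,0,0,0,0,5],[-1,0,0,0,0,0,5],[-2.2,0,0,0,0,0,5],[-4,0,0,0,0,0,5],[-6.2,0,0,0,0,0,5],[-9,0,0,0,0,0,5],[-12,0,0,0,0,0,5],[-15,0,0,0,0,0,5]],
])

```text
clock: 17.1
position: [0.536, -0.0579, 0.0905]
ee_rot: [0.191, 1.562, -0.191]
force: [-0.3, 0.5, -4.2]
width: 0.147
```

Call:
send_rows([
  [[-4,0,0,0,0,0,5],[-8,0,0,0,0,0,5],[-13,0,0,0,0,0,5],[-18,0,0,0,0,0,5],[-23,0,0,0,0,0,5],[-28,0,0,0,0,0,5],[-33,0,0,0,0,0,5],[-38,0,0,0,0,0,5]],
])

```text
clock: 17.9
position: [0.536, -0.0579, 0.1287]
ee_rot: [0.191, 1.562, -0.191]
force: [0.4, 0.2, -4.4]
width: 0.151
```

Call:
send_rows([
  [[-5,0,0,0,0,0,5],[-10,0,0,0,0,0,5],[-15,0,0,0,0,0,5],[-20,0,0,0,0,0,5],[-25,0,0,0,0,0,5],[-30,0,0,0,0,0,5],[-34,0,0,0,0,0,5],[-38,0,0,0,0,0,5]],
])

```text
clock: 18.7
position: [0.536, -0.0579, 0.1665]
ee_rot: [0.191, 1.562, -0.191]
force: [-0.1, -0.0, -3.5]
width: 0.148
```

Call:
send_rows([
  [[-3,0,0,0,0,0,5],[-5.5,0,0,0,0,0,5],[-7.5,0,0,0,0,0,5],[-8.5,0,0,0,0,0,5],[-9,0,0,0,0,0,5],[-9,0,0,0,0,0,5],[-9,0,0,0,0,0,5],[-9,0,0,0,0,0,5]],
])

```text
clock: 19.5
position: [0.5359, -0.0579, 0.1751]
ee_rot: [0.191, 1.563, -0.191]
force: [-0.0, 0.2, -3.9]
width: 0.144
```

Run:
```python
from h import *
im,d=optics.get_image("scene"); S=im[:,:,::-1].copy(); cv2.imwrite("pics/k.png",S)
cv2.imwrite("pics/k2.png",cv2.resize(S[110:250,255:365],None,fx=5,fy=5,interpolation=cv2.INTER_CUBIC)[:700][:600])
print(arm.observe()["joints"].round(3))
go([.536,-.058,.175],-90+180)
```

```text
[ 0.306  0.381 -0.392  1.825  0.173  0.97  -0.402]
t 19.55 pos [ 0.5359 -0.0579  0.1751] w 0.147 F [ 0.9 -0.4 -5.1] | shift mm [ 0.1 -0.1  0.1] rot [-1.0392e+02 -1.0000e-02 -0.0000e+00]
```

View pics/k2.png

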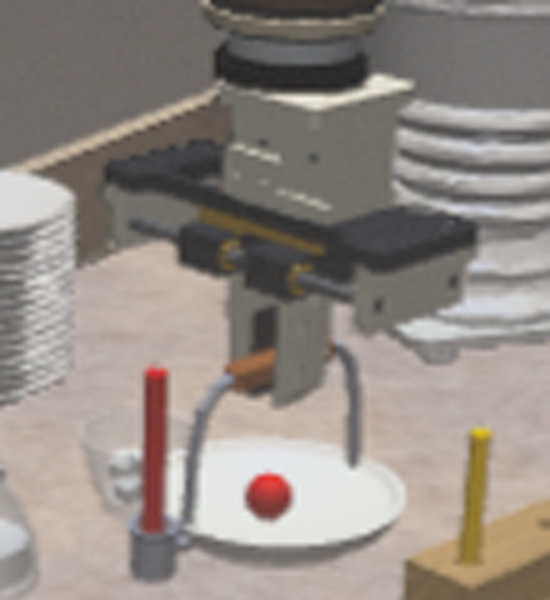

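Call:
send_rows([
  [[0,0,0,-0.3,0,0,5],[0,0,0,-1,0,0,5],[0,0,0,-2.2,0,0,5],[0,0,0,-4,0,0,5],[0,0,0,-6.4,0,0,5],[0,0,0,-9.4,0,0,5],[0,0,0,-12.8,0,0,5],[0,0,0,-16.5,0,0,5]],
])

```text
clock: 20.35
position: [0.536, -0.0579, 0.1752]
ee_rot: [-0.039, 1.57, 0.038]
force: [-0.2, -0.0, -5.2]
width: 0.149
```

Call:
send_rows([
  [[0,0,0,-4,0,0,5],[0,0,0,-8,0,0,5],[0,0,0,-12,0,0,5],[0,0,0,-16,0,0,5],[0,0,0,-20,0,0,5],[0,0,0,-24,0,0,5],[0,0,0,-28,0,0,5],[0,0,0,-32,0,0,5]],
])

```text
clock: 21.15
position: [0.536, -0.058, 0.1752]
ee_rot: [-0.476, 1.518, 0.476]
force: [-0.6, -0.5, -4.0]
width: 0.147
```

Call:
send_rows([
  [[0,0,0,-4,0,0,5],[0,0,0,-8,0,0,5],[0,0,0,-12,0,0,5],[0,0,0,-16,0,0,5],[0,0,0,-20,0,0,5],[0,0,0,-24,0,0,5],[0,0,0,-28,0,0,5],[0,0,0,-32,0,0,5]],
])

```text
clock: 21.95
position: [0.536, -0.058, 0.1753]
ee_rot: [-0.906, 1.374, 0.906]
force: [0.4, -0.1, -4.8]
width: 0.142
```

Call:
send_rows([
  [[0,0,0,-3.9,0,0,5],[0,0,0,-7.6,0,0,5],[0,0,0,-11,0,0,5],[0,0,0,-14,0,0,5],[0,0,0,-16.6,0,0,5],[0,0,0,-18.8,0,0,5],[0,0,0,-20.6,0,0,5],[0,0,0,-22,0,0,5]],
])

```text
clock: 22.75
position: [0.536, -0.0581, 0.1752]
ee_rot: [-1.193, 1.22, 1.192]
force: [0.4, -0.3, -3.9]
width: 0.143
```

Call:
send_rows([
  [[0,0,0,-0.8,0,0,5],[0,0,0,-1.3,0,0,5],[0,0,0,-1.5,0,0,5],[0,0,0,-1.5,0,0,5],[0,0,0,-1.5,0,0,5],[0,0,0,-1.5,0,0,5],[0,0,0,-1.5,0,0,5],[0,0,0,-1.5,0,0,5]],
])

```text
clock: 23.55
position: [0.536, -0.0579, 0.1752]
ee_rot: [-1.21, 1.209, 1.21]
force: [-0.6, -0.0, -4.0]
width: 0.146
```

Run:
```python
from h import *
for n in("scene","top"):
    im,d=optics.get_image(n); S=im[:,:,::-1].copy(); cv2.imwrite(f"pics/l_{n}.png",S); np.save(f"pics/l_{n}.npy",d)
    o=S[110:250,240:380] if n=="scene" else S[160:290,220:360]
    cv2.imwrite(f"pics/l2_{n}.png",cv2.resize(o,None,fx=4.3,fy=4.3,interpolation=cv2.INTER_CUBIC)[:600])
print(arm.observe()["joints"].round(3))
go([.536,-.058,.175],-90+180)
```

```text
[ 0.6    0.474 -0.815  1.801  0.395  1.038  1.207]
t 23.65 pos [ 0.536  -0.0579  0.1752] w 0.144 F [-0.1 -0.5 -3.9] | shift mm [ 0.2 -0.  -0.1] rot [ 0.08 -0.   -0.  ]
```

View pics/l2_scene.png

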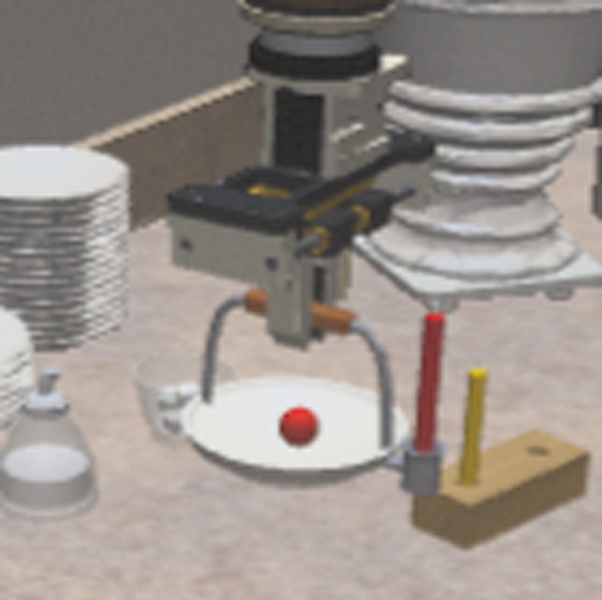

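View pics/l2_top.png

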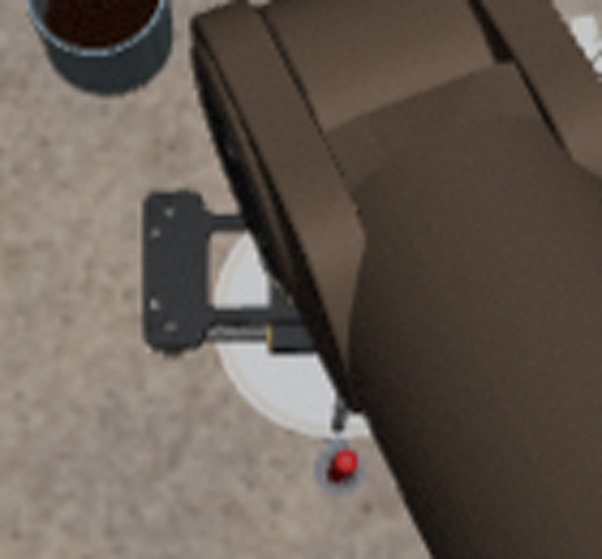

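Run:
```python
from h import *
print("cup",atz("top",[220+338/4.3-.4,160+467/4.3-.4],.131),"candle top",atz("top",[220+345/4.3-.4,160+462/4.3-.4],.212))
for n in("scene","top"):
    d=np.load(f"pics/l_{n}.npy"); X=cloud(n,d); S=cv2.imread(f"pics/l_{n}.png").astype(int)
    r=np.hypot(X[:,:,0]-.536,X[:,:,1]+.058); m=(r>.0)&(r<.07)&(X[:,:,2]>.1)&(X[:,:,2]<.135)&(S.min(2)>140)&(np.ptp(S,axis=2)<25)
    P=X[m]; 
    rr=np.hypot(P[:,0]-.536,P[:,1]+.058); 
    s=(rr>.015)&(rr<.057); Q=P[s]; h=Q[:,2]-.1-.008-(rr[s]-.01)*np.tan(np.radians(12))
    A=np.c_[Q[:,0]-.536,Q[:,1]+.058,np.ones(len(Q))]; c=np.linalg.lstsq(A,h,rcond=None)[0]; print(n,len(Q),"tilt deg",np.degrees(c[:2]).round(2),"off mm",c[2]*1000)
    c0=finder.place_of(n,"sweet_center"); print([(x["xy"],x["confidence"],atz(n,x["xy"],.1205)) for x in c0[:1]])
S=cv2.imread("pics/l_scene.png"); m=box(redmask(S),300,195,320,220); v,u=np.nonzero(m); print("sweet blob",u.mean(),v.mean(),atz("scene",[u.mean(),v.mean()],.1205))
m=box(redmask(S),333,180,348,218); v,u=np.nonzero(m); print("candle px",np.polyfit(v,u,1))
p=proj("scene",[[.45,-.058,.137],[.45,-.058,.212],[.536,-.058,.1205]]);print(p,(p[1]-p[0])[0]/(p[1]-p[0])[1])
go([.536,-.058,.175],90)
```

```text
cup [ 0.45448399 -0.05601421  0.131     ] candle top [ 0.45144711 -0.05608473  0.212     ]
scene 481 tilt deg [ 0.09 -0.43] off mm 0.7797311829102592
[]
top 298 tilt deg [-0.51  0.23] off mm -0.8030112987503314
[([295.3, 233.3], 0.28, array([ 0.53779807, -0.05130696,  0.1205    ]))]
sweet blob 308.84 208.26 [ 0.5388017  -0.06503716  0.1205    ]
candle px [-8.35776592e-02  3.55803547e+02]
[[338.80547497 211.68742172]
 [341.08640322 183.48455353]
 [308.43398647 209.42876318]] -0.08087575487547571
t 23.75 pos [ 0.536  -0.0579  0.1753] w 0.146 F [ 0.5 -0.1 -4.4] | shift mm [ 0.3  0.  -0.1] rot [ 0.08 -0.    0.  ]
```

Run:
```python
from h import *
for f in("k",):pass
d=np.load("pics/l_scene.npy"); X=cloud("scene",d); S=cv2.imread("pics/l_scene.png").astype(int)
wood=(S[:,:,2]>1.5*S[:,:,0])&(S[:,:,2]<1.85*S[:,:,1]+40)&(X[:,:,2]>.18)&(X[:,:,2]<.21)&(abs(X[:,:,0]-.536)<.045)&(abs(X[:,:,1]+.058)<.03)
P=X[wood]; l=np.polyfit(P[:,0],P[:,1],1); print(len(P),np.ptp(P[:,0]),"bar slope deg",np.degrees(np.arctan(l[0])))
v,u=np.nonzero(wood); a=np.polyfit(u,v,1); 
r=[]
for yaw in(-2,0,2):
    y=np.radians(yaw); e=np.array([np.cos(y),np.sin(y),0])*.036; c=np.array([.536,-.058,.194]); q=proj("scene",[c-e,c+e]); r.append((q[1]-q[0])[1]/(q[1]-q[0])[0])
print("img slope",a[0],"model -2,0,2:",r)
```

```text
70 0.06812655692272707 bar slope deg 0.3089330463466998
img slope 0.22197351240440286 model -2,0,2: [np.float64(0.2597324602590801), np.float64(0.24285897933872955), np.float64(0.2266414658690651)]
```

Run:
```python
from h import *
go([.536,-.058,.175],90); print(arm.sign_off())
```

```text
t 23.75 pos [ 0.536  -0.0579  0.1753] w 0.146 F [ 0.5 -0.1 -4.4] | shift mm [ 0.3  0.  -0.1] rot [ 0.08 -0.    0.  ]
the job is handed in; nothing more can be done
None
```

The red candle now stands in the dish's steel cup, released. The arm is holding the dish by its handle about 100 mm above the counter, candle side towards the room. I handed the job in at 23.75 s, well under the 61 s limit.

- **Candle:** I lowered it until the tool felt about 2.7 N of contact at the calculated depth for the cup floor, then let go. It stood upright in every later picture.
- **Lift and turn:** I gripped the handle at 50 N, lifted the dish straight up, then turned it 104° anticlockwise in the air. It was more than a quarter turn because the dish started at about 76° rather than 90°.
- **Level:** The dish measured within about 0.5° of level from both cameras. The tool was steady and carrying about 4 N, roughly the dish's weight.
- **Squareness:** The gripper is within 0.1° of square. Checks on the dish itself disagreed slightly: the handle's depth points gave +0.3°, its slope in the picture about +2.5°, and the cup's position about −1.3°. I took these as measurement noise and did not correct for them.
- **Sweet:** It lies within about 1 pixel (2–3 mm) of the expected middle in the scene picture. The network missed it there and gave only a weak hit, about 7 mm off, in the top picture, where the arm covers most of the dish.
- **Everything else:** I saw no sign that the other objects had moved.

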